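# Stand the market-stall chalkboard up on its fold-out leg

## Robot

A 6-joint arm with a two-finger parallel gripper is mounted at the origin on the work surface. World frame = base frame: x ahead of the robot, y to its left, z up, the work surface at z = 0. Lengths are in mm, angles in rad, forces in N, time in s.
With the tool pointing down it reaches from about 325 to 875 mm from the base axis. Payload 4.4 kg.
Tool frame: the origin (TCP) lies on the centre line of the jaws, within the pads' length; the fingertips stand ahead of it and the grasp point (between the pads) lies 6 mm ahead of it (ctrl.tcp_to_tips is the z of the fingertips in the tool frame, in mm); z points along the fingers, y is the direction in which the jaws open and shut (so a half turn about z gives the same grasp; the last joint's range is limited). The gripper opens to 85 mm and grips with 20 to 120 N. Pads are 22 mm wide; open, the fingers measure 114 mm over their backs; the gripper's body (76 mm by 85 mm) begins 54 mm behind the grasp point. The pads swing forward as they close: fully open they stand 13 mm farther back than shut.
Start: joints at [1.028, 0.207, 1.542, -0, 1.393, -0.15], TCP at [219.575, 531.427, 256.282] pointing down, gripper open.
Joint ranges: [-2.73, 2.73], [-0.86, 2.22], [0.23, 2.46], [-1.11, 4.25], [0.08, 2.63], [-2.82, 2.82]. Speed limits (rad/s): [2.79, 2.79, 3.14, 3.14, 3.14, 3.14].

## Interface

Orientations are given as a 3x3 rotation matrix whose columns are the frame's x, y, z axes.
In Python, from plant import ctrl, sensors, optics gives the robot as it stands. Calls block until the motion is done:
- ctrl.move_ptp(position, orientation): joint-space move of the TCP to a pose.
- ctrl.move_l(position, rot=None, vel=150, threshold=None): straight line of the TCP; rot=None keeps the orientation; vel is the mean speed in mm/s. With threshold (N) it stops when the force on the tool has changed by that much, and returns True; else False.
- ctrl.set_joints(angles): joint-space move.
- ctrl.gripper_to(opening, force=None): finger opening in mm; force is the grip in N (None keeps the last); returns when the fingers have stopped.
- ctrl.hold(seconds).
- ctrl.solve_ik(position, orientation): joint angles nearest the present ones, or None.
- sensors.read_state(): the state.
- optics.grab_frame(name): name is "side" or "top"; returns (picture, depth): 400x640x3 uint8, red, green, blue; 400x640 float32, mm along the optical axis (not along the pixel's ray), 0 where there is no reading.
- optics.camera_params(name): a dict with "mtx" (3x3 intrinsics, pixels), "R" (3x3) and "t" (3): a world point X has camera coordinates R X + t. Camera axes: x right, y down, z forward; pixel columns grow to the right and rows downward; lengths in mm; the calibration is good to about 2 mm. A picture is of the moment at which its call begins. camera_params takes no time and is no camera call.
A pose or a line that the arm cannot do raises ctrl.MotionError and nothing moves.
- ctrl.finish_job(): hands the job in, once; it reports no verdict.
The state is a dict: "t": time; "q": joint angles; "qvel": joint speeds; "tau": joint torques, N m; "eef_pos": TCP position; "eef_rot": TCP orientation; "force": force on the tool from outside, world axes, zero at the start; "wrist_torque": the same for the moment, N m; "grip_width": finger opening in mm.
Only numpy, scipy, OpenCV 4.12 (cv2) and the standard library are available. Lean on these libraries where they do the work, as an engineer would, in place of code of your own. Each camera call takes 0.05 s, during which the arm holds its last target.

## Task

The small chalkboard has been left leaning face-in against the bottle crate. Swing its hinged leg fully out from its back first, then carry the board to the empty wooden slab and stand it up there on its bottom edge and its leg, squarely on the slab with the leg on your side so that the face looks away from you to the customers. Set it down gently, let go, and do not disturb the two loose bottles and the jar.

Things in the scene. Friction and masses are not known exactly. Their poses are not given: they have to be found in the camera images.
- board: plywood chalkboard 130 wide, 180 high, 10 thick, about 0.45 kg. Origin: middle of its bottom end. Own z up the board, x out of its black framed face, y along its width; back at x = -5. At first it leans 18 deg away from the robot, face on the crate's rim, back to the robot. Standing on the slab on its open leg it leans 24 deg the other way, towards its back, origin 2 above the slab.
- board_grip (a point): grip point on the flange at the middle of the board's top end: a plywood tongue 60 wide (along the board's y), 10 thick, in line with the board, that goes on from the top end for 38. The point is mid-thickness, 24 above the top end (board frame 0, 0, 204). Its axes are the board's.
- leg (a joint): angle of the leg on the board's back, rad: 0 folded flat on the back, 0.70 fully out at its firm stop. The hinge is stiff (about 0.035 N m of friction) and stays where it is left; pinched fingers must turn with it about the pin, or the whole board tips; the leaning board gives and follows a little (some 0.05), so swing it until it reads or feels fully out; at the stop it carries the board.
- leg_hinge (a point): middle of the leg's hinge pin, which runs along the board's width: at -11, 0, 112 in the board's frame. Axes turn with the leg: own y along the pin (the board's y); the leg hangs along own -z. Opening is a positive turn about y: the foot swings away from the back.
- leg_tab (a point): middle of the pull tab of the leg: a wooden block 24 wide (along the pin), 18 high, that stands out 26 from the leg's outer face (the leg is a bar 24 wide, 12 thick, flat on the board's back when folded; the tab's end is 38 off the back). The point is at -20, 0, -74 in the leg's frame. Axes are the leg's.
- leg_foot (a point): centre of the round foot bar at the end of the leg: 12 diameter, 50 long along the pin, 98 from the pin (0, 0, -98 in the leg's frame). When it rests on a surface this point is 6 above it.
- crate: fixed open plywood crate of bottles, 150 deep, 220 wide, 120 high; bottles up to 150 above the table. Origin: middle of its lower front edge (robot's side) on the table; own x goes into the crate, z up. A flat U of 9 wide, 14 high strips lies before it, 59 out, open in the middle (96 wide gap): it keeps the board's bottom end from sliding to the robot; lift the board over it.
- plinth: fixed low wooden slab, 180 (own x) by 220 (own y), 12 thick, flat on the table; empty. Origin: centre of its underside. Own x points away from the robot, to the customers.
- bottle_a: loose bystander: slim stoppered bottle, diameter 44, 130 tall, standing beside the slab. Origin: centre of its underside.
- bottle_b: loose bystander: squat bottle, diameter 48, 115 tall, standing at the other side of the slab. Origin: centre of its underside.
- jar: loose bystander: lidded jar, diameter 56, 70 tall, standing beside the crate. Origin: centre of its underside.
Mind the look-alikes: they are no part of the job. What is meant by the board is not green or pink, and is the larger of those in its own colour.

How it is judged:
By the outcome, as a careful person would: the job done as asked, in the order asked, and still so for the second after the job is handed in, with the robot touching nothing.
It also fails if it takes over 67 s, if anything falls off the work surface, if the arm or the gripper's body presses on something with over 40 N, if the wrist force passes 120 N, or if a joint passes its speed limit or range.

## Working session

There is one attempt and no reset: what is moved stays moved. The work goes in short steps, each a Python script; the robot and the scene stay as the last script left them, time stands still between calls to the robot, and variables do not carry over. Pictures are saved under pics/ and viewed, and the job is handed in when it is done.

```bash
ls; mkdir -p pics; python3 - <<'E'
from plant import ctrl,sensors,optics
import cv2,numpy as np
for n in("side","top"):
    p,d=optics.grab_frame(n); cv2.imwrite(f"pics/{n}0.png",p[:,:,::-1]); np.save(f"pics/{n}0.npy",d)
    print(n,optics.camera_params(n))
print(ctrl.tcp_to_tips,sensors.read_state())
E
```

```text
pics
side {'mtx': array([[387.19577345,   0.        , 321.57483084],
       [  0.        , 387.19577345, 203.88111045],
       [  0.        ,   0.        ,   1.        ]]), 'R': array([[ 0.97585253, -0.21794373, -0.01457278],
       [-0.15127095, -0.62617974, -0.76486341],
       [ 0.157572  ,  0.74859833, -0.64402764]]), 't': array([-485.73815586,  142.84138455, 1434.60902269])}
top {'mtx': array([[372.64929004,   0.        , 315.97429225],
       [  0.        , 372.64929004, 197.024728  ],
       [  0.        ,   0.        ,   1.        ]]), 'R': array([[ 0.02463846, -0.99960071, -0.01383336],
       [-0.99411511, -0.02303839, -0.10585075],
       [ 0.10548979,  0.01635995, -0.9942858 ]]), 't': array([ -70.63638247,  497.36829563, 1193.90729957])}
25.0 {'t': 0.1, 'q': array([ 1.02851795e+00,  2.07366578e-01,  1.54279152e+00,  2.03307013e-05,
        1.39352718e+00, -1.50480770e-01]), 'qvel': array([-9.04047637e-05, -3.10732053e-04, -4.37717313e-03,  9.63111393e-05,
        3.32999484e-04,  8.85762242e-04]), 'tau': array([-4.12974159e-04, -3.84093761e+01, -2.92550147e+01, -1.87005758e-04,
        4.90382808e-03,  2.83955796e-05]), 'eef_pos': array([219.2308851 , 530.88682554, 255.23306575]), 'eef_rot': array([[-9.24222578e-01,  3.81852618e-01, -1.09711964e-03],
       [ 3.81854049e-01,  9.24220920e-01, -1.78207564e-03],
       [ 3.33490673e-04, -2.06597412e-03, -9.99997810e-01]]), 'force': array([ 0.29504222, -0.04430393,  0.09734125]), 'wrist_torque': array([0.03407254, 0.01629657, 0.03335451]), 'grip_width': 85.32834564633093}
```

View pics/side0.png

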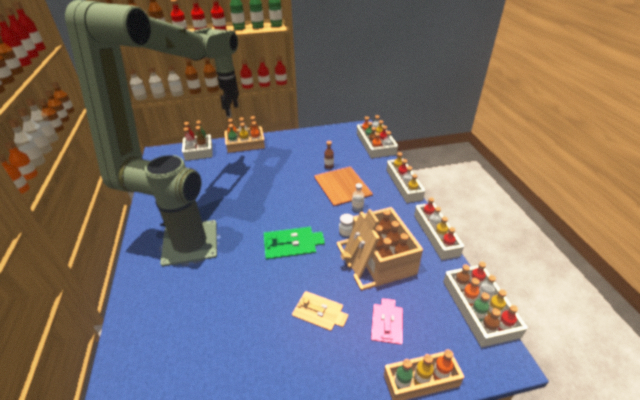

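View pics/top0.png

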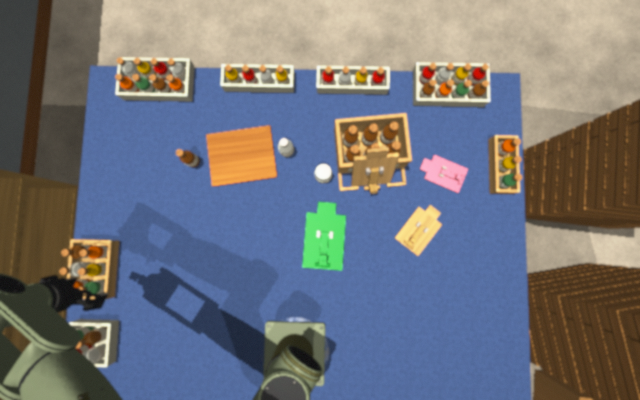

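Candidates for the board (top view): green flat (325,237), pink flat (445,173), small plywood flat (419,230), plywood leaning on the crate (374,170). I choose the leaning one, which is wood-coloured and the larger. Now for close crops.

```bash
cat > h.py <<'E'
import numpy as np,cv2
from plant import ctrl,sensors,optics
def pix(n,X):
    c=optics.camera_params(n);X=np.atleast_2d(X);Y=X@c['R'].T+c['t'];p=Y@c['mtx'].T;return p[:,:2]/p[:,2:]
def ray(n,uv,z=None,d=None):
    c=optics.camera_params(n);r=np.linalg.inv(c['mtx'])@np.array([uv[0],uv[1],1.]);
    C=-c['R'].T@c['t'];w=c['R'].T@r
    if d is not None:return C+w*d
    return C+w*(z-C[2])/w[2]
def crop(im,x0,y0,x1,y1,s,f):
    cv2.imwrite(f,cv2.resize(im[y0:y1,x0:x1],None,fx=s,fy=s,interpolation=cv2.INTER_CUBIC))
E
python3 - <<'E'
from h import *
a=cv2.imread('pics/side0.png');b=cv2.imread('pics/top0.png')
crop(b,320,100,430,210,5,'pics/topc.png');crop(a,325,190,435,300,5,'pics/sidec.png')
crop(b,170,110,350,200,4,'pics/topp.png')
E
```

```text
(no output)
```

View pics/topc.png

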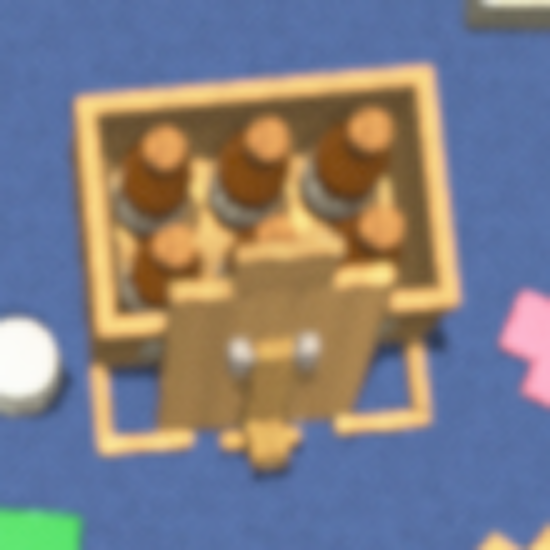

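View pics/sidec.png

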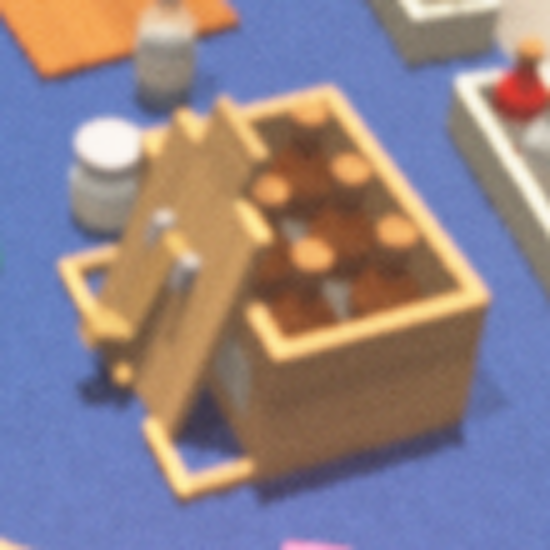

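View pics/topp.png

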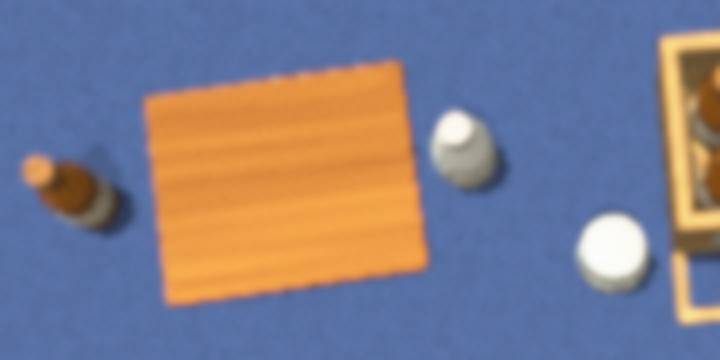

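The crops confirm it: the leaning plywood board at top (373,168), with leg, pin and tab facing the robot. Its flange end is at about (378,150). Next I fit the poses.

```bash
cat >> h.py <<'E'
from scipy.optimize import least_squares
from scipy.spatial.transform import Rotation as Ro
def Rzy(yaw,lean): return (Ro.from_euler('z',yaw)*Ro.from_euler('y',lean)).as_matrix()
def c2p(c,x0,y0,s): return (np.array(c,float)+.5)/s-.5+[x0,y0]
E
python3 - <<'E'
from h import *
d=np.load('pics/top0.npy');ds=np.load('pics/side0.npy')
# crate
tc=lambda c:c2p(c,320,100,5); sc=lambda c:c2p(c,325,190,5)
obs=[('top',[150,110,120],[75,97]),('top',[150,-110,120],[435,65]),('top',[0,-110,120],[460,305]),('top',[0,110,120],[97,335])]
f=lambda p:np.concatenate([pix(n,Ro.from_euler('z',p[2]).as_matrix()@X+[p[0],p[1],0])[0]-tc(c) for n,X,c in obs])
r=least_squares(f,[500,-150,0]);print('crate',r.x,np.abs(r.fun).max())
# board
O=[('top',[-5,30,218],[238,262]),('top',[-5,-30,218],[343,253]),('top',[5,30,218],[242,250]),
('top',[-5,65,180],[172,298]),('top',[-5,-65,180],[392,283]),('top',[-5,65,0],[158,428]),('top',[-5,-65,0],[338,420]),
('side',[-5,-65,0],[170,437]),('side',[-5,-65,180],[262,245]),('side',[-5,-30,218],[258,160]),('side',[-5,30,218],[218,103]),('side',[-5,65,180],[178,115])]
def g(p,full=False):
    R=Rzy(p[2],p[3]);return np.array([pix(n,R@X+[p[0],p[1],1.5])[0]-(tc if n=='top' else sc)(c) for n,X,c in O])
r=least_squares(lambda p:g(p).ravel(),[480,-150,0,.314],loss='soft_l1');print('board',r.x);print(np.round(g(r.x),1))
# plane from depth
R=Rzy(r.x[2],r.x[3])
ps=[]
for n,D in(('top',d),('side',ds)):
  pts=[]
  for y in list(range(-58,-28,3))+list(range(28,60,3)):
    for z in range(25,170,6):
      u=np.round(pix(n,R@[-5,y,z]+[r.x[0],r.x[1],1.5])[0]).astype(int);dd=D[u[1],u[0]]
      if dd>0:pts.append(R.T@(ray(n,u,d=dd)-[r.x[0],r.x[1],1.5]))
  pts=np.array(pts)
  A=np.c_[pts[:,1:],np.ones(len(pts))];s=least_squares(lambda k:A@k-pts[:,0],[0,0,0],loss='soft_l1').x
  print(n,len(pts),'x=%.4f y+%.4f z+%.2f'%tuple(s),np.std(pts[:,0]-A@s))
# plinth: crop topp off 170,110 s4
P=[([90,110],[145,98]),([90,-110],[402,62]),([-90,-110],[428,268]),([-90,110],[167,304])]
f=lambda p:np.concatenate([pix('top',Ro.from_euler('z',p[2]).as_matrix()@[X[0],X[1],12]+[p[0],p[1],0])[0]-c2p(c,170,110,4) for X,c in P])
r=least_squares(f,[500,150,0]);print('plinth',r.x,r.fun)
for nm,c,h in(('a',[38,170],130),('b',[457,127],115),('jar',[613,246],70)): print(nm,ray('top',c2p(c,170,110,4),z=h))
E
```

```text
crate [ 5.95437124e+02 -2.38315463e+02  1.07008752e-01] 0.5012870823973685
board [ 5.53045513e+02 -2.38368786e+02  9.37579777e-02  3.00166577e-01]
[[ 0.2 -0. ]
 [ 0.6  0.2]
 [-1.  -0.7]
 [ 0.2  0.2]
 [ 1.   0.1]
 [-0.3  0.5]
 [ 2.6 -0.7]
 [-0.7  0.8]
 [-0.5 -1. ]
 [-0.1 -0.7]
 [ 0.2 -1.3]
 [ 0.2 -1.2]]Traceback (most recent call last):
  File "<stdin>", line 23, in <module>
  File "h.py", line 6, in ray
    c=optics.camera_params(n);r=np.linalg.inv(c['mtx'])@np.array([uv[0],uv[1],1.]);
ValueError: time passes only in moves, steps and waits
```

```bash
python3 - <<'E'
s=open('h.py').read()
s=s.replace("def pix","CP={n:{k:np.array(v) for k,v in optics.camera_params(n).items()} for n in('side','top')}\ndef pix",1).replace("c=optics.camera_params(n)","c=CP[n]")
open('h.py','w').write(s)
E
python3 - <<'E'
from h import *
d=np.load('pics/top0.npy');ds=np.load('pics/side0.npy')
p=[553.0,-238.4,.0938,.3002];R=Rzy(p[2],p[3])
for n,D in(('top',d),('side',ds)):
  pts=[]
  for y in list(range(-58,-28,3))+list(range(28,60,3)):
    for z in range(25,170,6):
      u=np.round(pix(n,R@[-5,y,z]+[p[0],p[1],1.5])[0]).astype(int);dd=D[u[1],u[0]]
      if dd>0:pts.append(R.T@(ray(n,u,d=dd)-[p[0],p[1],1.5]))
  pts=np.array(pts)
  A=np.c_[pts[:,1:],np.ones(len(pts))];s=least_squares(lambda k:A@k-pts[:,0],[0,0,0],loss='soft_l1').x
  print(n,len(pts),s,np.std(pts[:,0]-A@s))
P=[([90,110],[145,98]),([90,-110],[402,62]),([-90,-110],[428,268]),([-90,110],[167,304])]
f=lambda p:np.concatenate([pix('top',Ro.from_euler('z',p[2]).as_matrix()@[X[0],X[1],12]+[p[0],p[1],0])[0]-c2p(c,170,110,4) for X,c in P])
r=least_squares(f,[500,150,0]);print('plinth',r.x,r.fun)
for nm,c,h in(('a',[38,170],130),('b',[457,127],115),('jar',[613,246],70)): print(nm,ray('top',c2p(c,170,110,4),z=h))
def ov(n,c0,s,out,src):
  a=cv2.resize(cv2.imread(src)[c0[1]:c0[1]+110,c0[0]:c0[0]+110],None,fx=s,fy=s,interpolation=cv2.INTER_CUBIC)
  for P in([[-5,65,0],[-5,65,180],[-5,30,180],[-5,30,218],[-5,-30,218],[-5,-30,180],[-5,-65,180],[-5,-65,0],[-5,65,0]],[[-11,-30,112],[-11,30,112]],[[-11,-25,14],[-11,25,14]],[[-43,-12,47],[-43,12,47],[-43,12,29],[-43,-12,29],[-43,-12,47]]):
    q=(pix(n,np.array(P)@R.T+[p[0],p[1],1.5])-c0+.5)*s-.5
    cv2.polylines(a,[np.round(q).astype(int)],False,(0,0,255),1)
  cv2.imwrite(out,a)
ov('top',(320,100),5,'pics/ovt.png','pics/top0.png');ov('side',(325,190),5,'pics/ovs.png','pics/side0.png')
a=cv2.imread('pics/ovt.png');b=cv2.imread('pics/ovs.png');cv2.imwrite('pics/ov.png',cv2.resize(np.hstack([a,b]),(800,400)))
E
```

```text
top 520 [-0.01744468  0.01777391 -7.46682611] 1.0662512249217195
side 523 [-0.02092741  0.01729373 -9.01696641] 4.890793476894111
plinth [6.35956901e+02 1.96970605e+02 1.61331780e-01] [-0.13319099 -0.36932059 -0.01631143 -0.257185    0.12850239  0.2863977
  0.01723316  0.31904781]
a [615.75368685 359.87135624 130.        ]
b [659.80206159  43.09423683 115.        ]
jar [577.4695876 -79.3323502  70.       ]
```

View pics/ov.png

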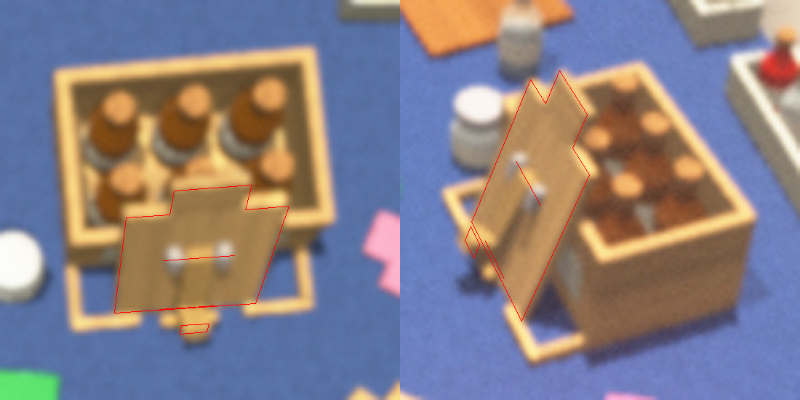

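```bash
cat >> h.py <<'E'
BP=np.array([551.3,-238.5,1.5]);BY=.11;BL=.314
PL=np.array([636.,197.,0]);PY=.1613
def board(): return BP,Rzy(BY,BL)
def tabpose(th,pitch0,sgn=1,gx=-22,gz=-74,back=0,lift=0):
    """tool pose gripping tab at leg angle th; pitch0 = tool pitch below horizontal at th=0"""
    p,R=board();h=p+R@[-11,0,112];RL=Rzy(BY,BL+th)
    g=h+RL@[gx,0,gz]
    pit=pitch0+th
    d=Ro.from_euler('z',BY).as_matrix()@[np.cos(pit),0,-np.sin(pit)]
    y=sgn*R[:,1];T=np.c_[np.cross(y,d),y,d]
    return g-d*(6+back)+[0,0,lift],T
def gripT(R,sgn=1):
    z=-R[:,2];y=sgn*R[:,0];return np.c_[np.cross(y,z),y,z]
def flange(p,R,sgn=1,back=0,gz=204):
    T=gripT(R,sgn);return p+R@[0,0,gz]-T[:,2]*(6+back),T
E
python3 - <<'E'
from h import *
for sg in(1,-1):
  for pit in np.radians([20,30,40,50,60]):
    print(sg,round(np.degrees(pit)),[ (lambda q:None if q is None else np.round(q,2).tolist())(ctrl.solve_ik(*tabpose(th,pit,sg,back=b))) for th,b in((0,80),(0,0),(.75,0),(.75,70))])
p,R=board();R2=Rzy(PY,-np.radians(24));p2=PL+Ro.from_euler('z',PY).as_matrix()@[35,0,14]
for sg in(1,-1):
  for pp,RR in((p,R),(p+[-40,0,180],R),(p2+[0,0,170],R2),(p2,R2)):
    q=ctrl.solve_ik(*flange(pp,RR,sg));print(sg,None if q is None else np.round(q,2))
  q=ctrl.solve_ik(*flange(p,R,sg,back=70));print(sg,None if q is None else np.round(q,2))
E
```

```text
1 20 [[-1.26, 0.52, 2.25, 1.62, 1.17, 1.97], [-1.05, 0.63, 2.14, 1.83, 1.1, 1.95], None, None]
1 30 [[-1.18, 0.34, 2.25, 1.5, 0.99, 2.22], [-1.0, 0.51, 2.14, 1.7, 0.9, 2.15], [-0.73, 0.23, 1.9, 0.3, 0.83, -2.59], [-0.76, 0.1, 1.89, 0.27, 0.97, -2.58]]
1 40 [[-1.08, 0.21, 2.21, 1.28, 0.83, 2.55], [-0.93, 0.41, 2.11, 1.48, 0.73, 2.43], [-0.66, 0.29, 1.79, 0.1, 0.97, -2.39], [-0.67, 0.18, 1.77, 0.1, 1.11, -2.39]]
1 50 [None, [-0.85, 0.35, 2.06, 1.14, 0.62, 2.82], [-0.59, 0.37, 1.68, -0.04, 1.13, -2.26], [-0.59, 0.29, 1.63, -0.03, 1.26, -2.26]]
1 60 [None, None, [-0.54, 0.46, 1.57, -0.14, 1.3, -2.17], [-0.52, 0.4, 1.49, -0.13, 1.43, -2.17]]
-1 20 [[-1.26, 0.52, 2.25, 1.62, 1.17, -1.18], [-1.05, 0.63, 2.14, 1.83, 1.1, -1.19], [-0.81, 0.2, 2.0, 0.57, 0.73, 0.26], [-0.87, 0.04, 2.02, 0.51, 0.88, 0.3]]
-1 30 [[-1.18, 0.34, 2.25, 1.5, 0.99, -0.92], [-1.0, 0.51, 2.14, 1.7, 0.9, -0.99], [-0.73, 0.23, 1.9, 0.3, 0.83, 0.55], [-0.76, 0.1, 1.89, 0.27, 0.97, 0.56]]
-1 40 [[-1.08, 0.21, 2.21, 1.28, 0.83, -0.6], [-0.93, 0.41, 2.11, 1.48, 0.73, -0.71], [-0.66, 0.29, 1.79, 0.1, 0.97, 0.75], [-0.67, 0.18, 1.77, 0.1, 1.11, 0.75]]
-1 50 [[-0.96, 0.15, 2.13, 0.97, 0.75, -0.21], [-0.85, 0.35, 2.06, 1.14, 0.62, -0.33], [-0.59, 0.37, 1.68, -0.04, 1.13, 0.89], [-0.59, 0.29, 1.63, -0.03, 1.26, 0.88]]
-1 60 [[-0.85, 0.14, 2.03, 0.64, 0.76, 0.19], [-0.78, 0.34, 1.98, 0.74, 0.61, 0.11], [-0.54, 0.46, 1.57, -0.14, 1.3, 0.98], [-0.52, 0.4, 1.49, -0.13, 1.43, 0.97]]
1 [-0.42  0.6   1.14 -0.16  1.67 -0.53]
1 [-0.44  0.43  1.03 -0.18  1.94 -0.6 ]
1 [ 0.17 -0.02  1.59 -0.01  1.15  0.01]
1 [ 0.17  0.12  1.8  -0.01  0.8   0.02]
1 [-0.41  0.6   1.   -0.16  1.81 -0.53]
-1 [-0.42  0.6   1.14 -0.16  1.67  2.62]
-1 [-0.44  0.43  1.03 -0.18  1.94  2.54]
-1 None
-1 None
-1 [-0.41  0.6   1.   -0.16  1.81  2.61]
```

```bash
python3 - <<'E'
from h import *
pit=np.radians(55)
ctrl.gripper_to(56,20)
ctrl.move_ptp(*tabpose(0,pit,-1,back=110,lift=40))
ctrl.move_l(tabpose(0,pit,-1,back=35)[0],vel=150)
s=sensors.read_state();print(s['t'],s['eef_pos'],s['force'])
p,d=optics.grab_frame('top');q,_=optics.grab_frame('side');np.save('pics/side1.npy',_)
a=cv2.resize(p[130:210,330:420],None,fx=5,fy=5,interpolation=2);b=cv2.resize(q[200:280,325:415],None,fx=5,fy=5,interpolation=2)
cv2.imwrite('pics/g1.png',cv2.resize(np.hstack([a,b])[:,:,::-1],(800,356)))
E
```

```text
4.275 [ 508.70474667 -243.4739308    81.91947663] [ 0.26431072  0.16836163 -0.20088964]
```

View pics/g1.png

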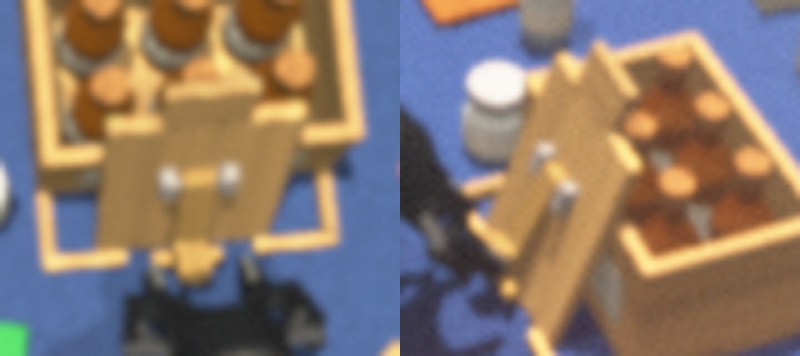

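```bash
python3 - <<'E'
from h import *
p,d=optics.grab_frame('top')
cv2.imwrite('pics/g2.png',cv2.resize(p[165:215,345:405],None,fx=12,fy=12,interpolation=2)[:,:,::-1])
p0,R=board()
for X in(R@[-31,0,38]+p0,R@[-43,0,38]+p0): print((pix('top',X)[0]-[345,165]+.5)*12)
s=sensors.read_state();T=s['eef_rot'];
for y in(-28,28):print((pix('top',s['eef_pos']+T@[0,y,12])[0]-[345,165]+.5)*12)
E
```

```text
[337.08427162 268.70918078]
[343.32336455 309.07134856]
[253.75919442 333.49920184]
[466.84928941 315.0793487 ]
```

View pics/g2.png

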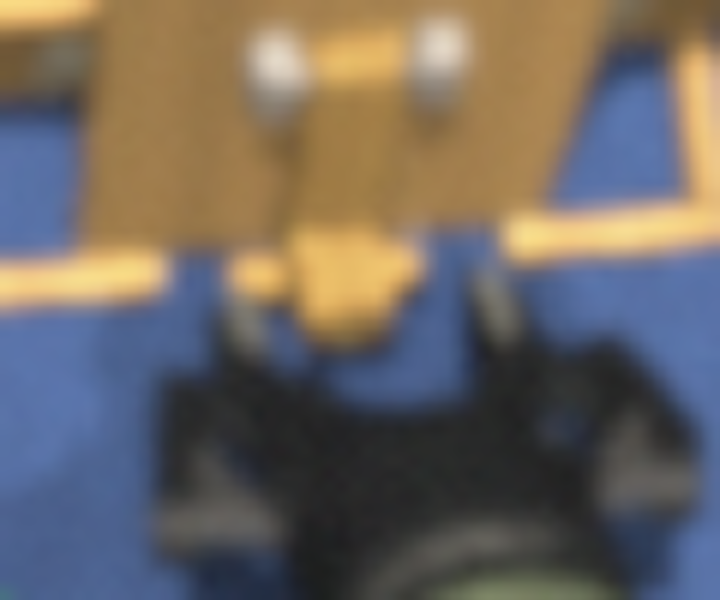

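Fingers straddle the tab: inner edges are at about 262 and 475, the tab at about 346. With the advance along the tool axis they will be centred on it. Grasp and swing next.

```bash
python3 - <<'E'
from h import *
pit=np.radians(55)
print(ctrl.move_l(tabpose(0,pit,-1)[0],vel=50,threshold=6))
s=sensors.read_state();print(s['t'],s['force'])
ctrl.gripper_to(10,20)
s=sensors.read_state();print(s['t'],s['grip_width'],s['force'],s['wrist_torque'])
for th in np.arange(.1,.41,.1):
    P,T=tabpose(th,pit,-1); hit=ctrl.move_l(P,T,vel=30,threshold=12)
    s=sensors.read_state();print(round(th,2),hit,s['t'],s['force'].round(2),s['wrist_torque'].round(2),s['grip_width'].round(1))
    if hit:break
p,d=optics.grab_frame('top');q,_=optics.grab_frame('side')
a=cv2.resize(p[130:210,330:420],None,fx=5,fy=5,interpolation=2);b=cv2.resize(q[200:280,325:415],None,fx=5,fy=5,interpolation=2)
cv2.imwrite('pics/g3.png',cv2.resize(np.hstack([a,b])[:,:,::-1],(800,356)))
E
```

```text
False
5.275 [-0.28819498  0.54570614  0.72247913]
5.6583 23.607727687170186 [-1.62320751  0.85593034  1.47963468] [0.07196484 0.13881582 0.05435532]Traceback (most recent call last):
  File "<stdin>", line 9, in <module>
AttributeError: 'float' object has no attribute 'round'
```

```bash
cat >> h.py <<'E'
def rd(*a):
    s=sensors.read_state();print(*a,round(s['t'],2),np.round(s['force'],2),np.round(s['wrist_torque'],2),round(float(s['grip_width']),1));return s
def two(f,tb=(330,130,420,210),sb=(325,200,415,280)):
    p,d=optics.grab_frame('top');q,e=optics.grab_frame('side')
    c=lambda i,b:cv2.resize(i[b[1]:b[3],b[0]:b[2]],(400,int(400*(b[3]-b[1])/(b[2]-b[0]))),interpolation=2)
    cv2.imwrite(f,np.hstack([c(p,tb),c(q,sb)])[:,:,::-1]);np.savez(f[:-3]+'npz',p=p,d=d,q=q,e=e);return p,d,q,e
E
python3 - <<'E'
from h import *
pit=np.radians(55)
rd('now')
for th in np.arange(.2,.51,.1):
    P,T=tabpose(th,pit,-1); hit=ctrl.move_l(P,T,vel=30,threshold=12)
    rd(round(th,2),hit)
    if hit:break
two('pics/g3.png')
E
```

```text
now 6.06 [-1.22 -0.94  1.47] [-0.15  0.2  -0.06] 23.6
0.2 False 6.46 [ 1.6  -0.85  0.57] [-0.13  0.01 -0.03] 23.8
0.3 False 6.86 [ 1.95 -0.73  0.53] [-0.12 -0.05  0.  ] 23.7
0.4 False 7.26 [ 1.29 -0.78  0.26] [-0.11 -0.12  0.01] 23.8
0.5 False 7.66 [ 1.6  -0.13 -0.29] [-0.07 -0.14  0.  ] 23.8
```

View pics/g3.png

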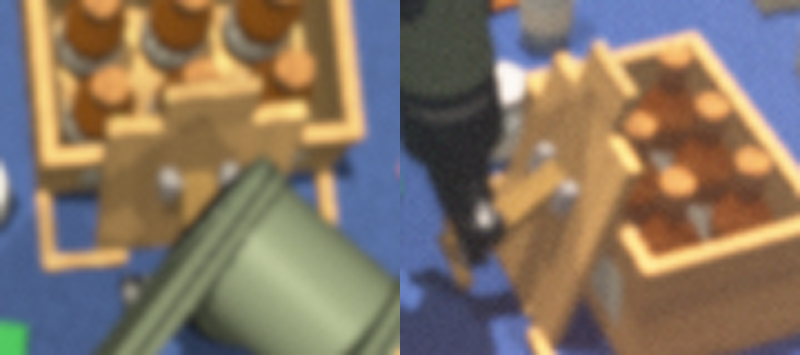

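The leg is swinging out and the board hasn't moved. I continue towards the stop.

```bash
python3 - <<'E'
from h import *
pit=np.radians(55)
for th in [.58,.64,.68,.70,.72,.74,.76]:
    P,T=tabpose(th,pit,-1); hit=ctrl.move_l(P,T,vel=20,threshold=8)
    rd(round(th,2),hit)
    if hit:break
two('pics/g4.png')
E
```

```text
0.58 False 8.21 [ 0.71 -0.44 -1.13] [-0.08 -0.09 -0.01] 23.5
0.64 True 8.47 [ 1.04 -0.75 -0.39] [-0.04 -0.45 -0.01] 23.9
```

View pics/g4.png

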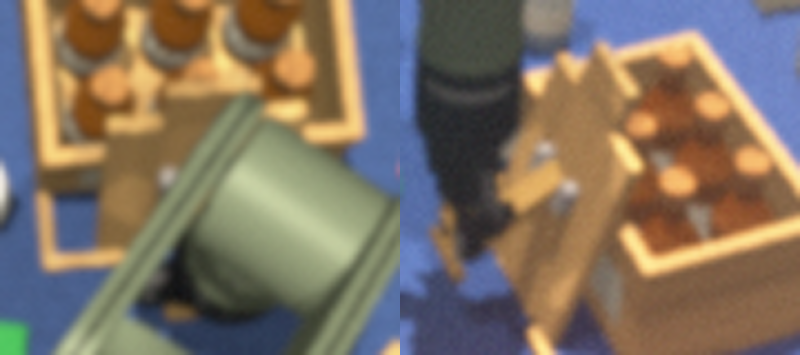

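```bash
python3 - <<'E'
from h import *
pit=np.radians(55)
def cur():
    s=sensors.read_state();z=s['eef_rot'][:,2];return np.arctan2(-z[2],np.hypot(*z[:2])*np.sign(z[0]))-pit
print(cur());c=cur()
for th in np.arange(c+.02,.79,.03):
    P,T=tabpose(th,pit,-1); hit=ctrl.move_l(P,T,vel=12,threshold=15)
    rd(round(th,2),round(cur(),3),hit)
    if hit:break
two('pics/g5.png')
E
```

```text
0.6282618333770673
0.65 0.646 False 8.93 [ 5.74 -0.38 -7.9 ] [-0.07 -1.3   0.04] 23.6
0.68 0.675 False 9.27 [ 7.64  1.05 -8.38] [-0.   -1.57 -0.01] 23.5
0.71 0.704 False 9.61 [ 8.61  0.07 -8.98] [ 0.07 -1.67 -0.  ] 23.5
0.74 0.734 False 9.95 [ 8.2   1.04 -9.74] [ 0.17 -1.72 -0.06] 23.8
0.77 0.764 False 10.29 [ 8.47  1.28 -9.43] [ 0.18 -1.79  0.04] 23.6
```

View pics/g5.png

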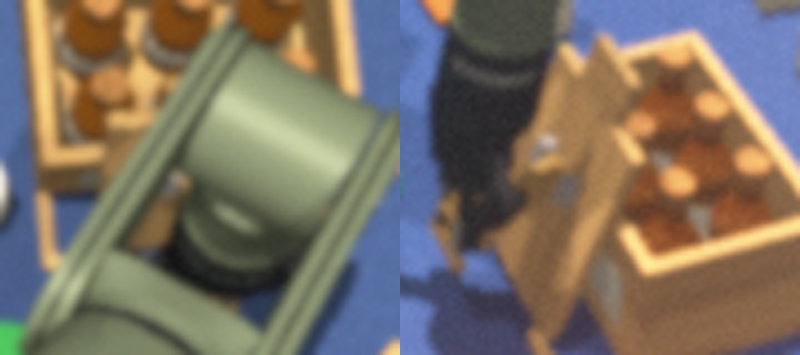

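A firm stop is felt from about 0.63 (force 12 N, moment 1.7 N m), and the board tipped slightly. Release, back off and measure the leg.

```bash
python3 - <<'E'
from h import *
ctrl.gripper_to(60,20);rd('open')
s=sensors.read_state();d=s['eef_rot'][:,2]
print(ctrl.move_l(s['eef_pos']-d*60,vel=120,threshold=8))
s=sensors.read_state()
ctrl.move_l(s['eef_pos']+[-90,0,150],vel=250);rd('up')
two('pics/g6.png')
E
```

```text
open 10.83 [ 0.02 -0.14  0.92] [ 0.04 -0.08 -0.  ] 59.9
False
up 12.33 [-0.57  0.44  0.1 ] [ 0.09 -0.08 -0.05] 59.8
```

View pics/g6.png

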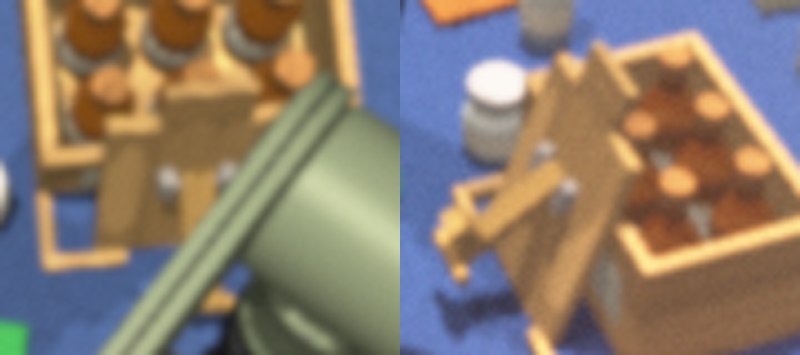

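```bash
python3 - <<'E'
from h import *
z=np.load('pics/g6.npz');q=z['q']
s=8;x0,y0=325,215
a=cv2.resize(q[y0:y0+60,x0:x0+75],None,fx=s,fy=s,interpolation=2)[:,:,::-1].copy()
p,R=board();h=p+R@[-11,0,112]
for th,c in((.55,(255,0,0)),(.63,(0,255,255)),(.70,(0,0,255))):
    RL=Rzy(BY,BL+th)
    for P in([[0,-25,-98],[0,25,-98]],[[-32,-12,-65],[-32,12,-65],[-32,12,-83],[-32,-12,-83],[-32,-12,-65]],[[-6,-12,0],[-6,-12,-98]]):
        w=(pix('side',np.array(P)@RL.T+h)-[x0,y0]+.5)*s
        cv2.polylines(a,[np.round(w).astype(int)],False,c,1)
cv2.imwrite('pics/g7.png',a)
E
```

```text
(no output)
```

View pics/g7.png

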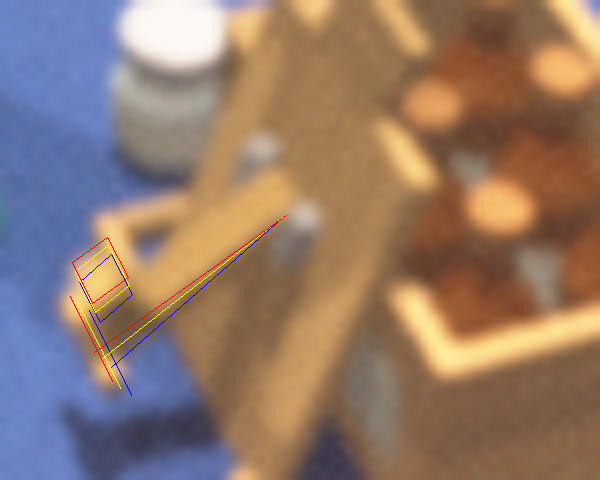

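```bash
python3 - <<'E'
from h import *
T=gripT(Rzy(BY,0.),1)
ctrl.move_ptp([420,-20,380],T);rd('away')
p,d,q,e=two('pics/h1.png',(320,105,420,215),(325,185,425,295))
R0=Rzy(BY,BL)
for n,D in(('top',d),('side',e)):
  pts=[]
  for y in list(range(-58,-28,3))+list(range(28,60,3)):
    for z in range(25,170,6):
      u=np.round(pix(n,R0@[-5,y,z]+BP)[0]).astype(int);dd=D[u[1],u[0]]
      if dd>0:pts.append(R0.T@(ray(n,u,d=dd)-BP))
  pts=np.array(pts)
  A=np.c_[pts[:,1:],np.ones(len(pts))];s=least_squares(lambda k:A@k-pts[:,0],[0,0,0],loss='soft_l1').x
  print(n,len(pts),s.round(4),np.median(np.abs(pts[:,0]-A@s)))
# leg outer-face depth
for n,D in(('top',d),('side',e)):
  pts=[];RL=Rzy(BY,BL+.68);h=BP+R0@[-11,0,112]
  for y in range(-9,10,2):
    for z in range(-58,-12,3):
      u=np.round(pix(n,RL@[-6,y,z]+h)[0]).astype(int);dd=D[u[1],u[0]]
      if dd>0:pts.append(RL.T@(ray(n,u,d=dd)-h))
  pts=np.array(pts);A=np.c_[pts[:,1:],np.ones(len(pts))];s=least_squares(lambda k:A@k-pts[:,0],[0,0,0],loss='soft_l1').x
  print('leg',n,len(pts),s.round(4),np.median(np.abs(pts[:,0]-A@s)), 'th~',.68+np.arctan(s[1]))
E
```

```text
away 13.53 [ 0.49  0.14 -0.66] [-0.    0.03 -0.02] 60.4
top 523 [-2.3000e-03  3.8000e-03 -5.8344e+00] 0.7010021037723169
side 523 [-0.0128  0.0134 -8.7375] 1.5313975550209777
leg top 158 [ 1.9000e-03 -2.9000e-02 -4.8391e+00] 1.3405464093416133 th~ 0.6510220158396526
leg side 160 [ 0.052  -0.0119 -6.0715] 1.198628368931988 th~ 0.6680860037572437
```

View pics/h1.png

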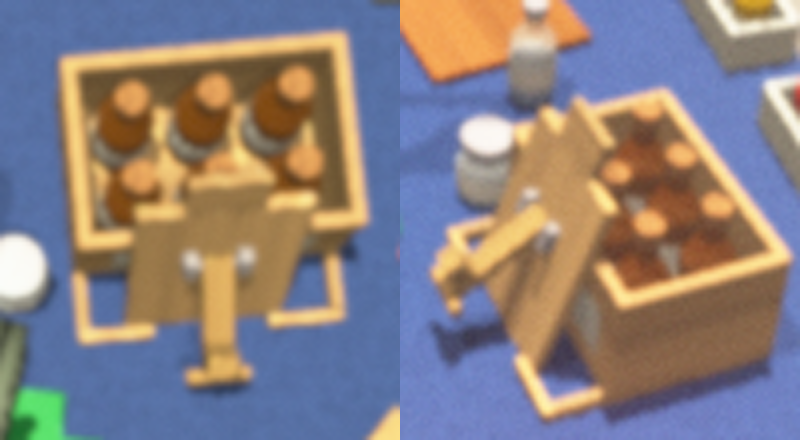

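```bash
cat > leg.py <<'E'
from h import *
z=np.load('pics/h1.npz')
R0=Rzy(BY,BL);h=BP+R0@[-11,0,112]
def fit(n,D,th,zr):
  pts=[];RL=Rzy(BY,BL+th)
  for y in range(-9,10,1):
    for zz in np.arange(*zr,1.5):
      u=np.round(pix(n,RL@[-6,y,zz]+h)[0]).astype(int);dd=D[u[1],u[0]]
      if dd>0:pts.append(RL.T@(ray(n,u,d=dd)-h))
  pts=np.array(pts);A=np.c_[pts[:,1:],np.ones(len(pts))];s=least_squares(lambda k:A@k-pts[:,0],[0,0,0],loss='soft_l1').x
  return s,th+np.arctan(s[1])
for n,D0,D1 in(('top',np.load('pics/top0.npy'),z['d']),('side',np.load('pics/side0.npy'),z['e'])):
  print(n,'folded',fit(n,D0,0,(-58,-12)),'now',fit(n,D1,.68,(-60,-12)))
c=lambda P:(np.array(P)*.25-.5+.125)
for th in(.55,.6,.65,.7):
  RL=Rzy(BY,BL+th)
  print(th,((pix('top',[RL@[0,25,-98]+h,RL@[0,-25,-98]+h])-[320,105]+.5)*4).round(0).tolist(),((pix('side',[RL@[0,25,-98]+h,RL@[0,-25,-98]+h])-[325,185]+.5)*4).round(0).tolist())
def cr(i,b,f):cv2.imwrite(f,cv2.resize(i[b[1]:b[3],b[0]:b[2]],None,fx=12,fy=12,interpolation=2)[:,:,::-1])
cr(z['p'],(360,180,390,210),'/tmp/a.png');cr(z['q'],(325,235,355,265),'/tmp/b.png')
cv2.imwrite('pics/ft.png',np.hstack([cv2.imread('/tmp/a.png'),cv2.imread('/tmp/b.png')]))
for th in(.6,.65,.7):
  RL=Rzy(BY,BL+th);P=[RL@[0,25,-98]+h,RL@[0,-25,-98]+h]
  print(th,((pix('top',P)-[360,180]+.5)*12).round(0).tolist(),((pix('side',P)-[325,235]+.5)*12+[360,0]).round(0).tolist())
E
python3 leg.py
```

```text
top folded (array([-0.00983979,  0.06563338, -7.49411302]), np.float64(0.06553937876476697)) now (array([-0.04174149, -0.03325216, -5.01145776]), np.float64(0.6467600867319063))
side folded (array([-0.08325547,  0.0462398 , -9.17731343]), np.float64(0.046206888680338176)) now (array([ 0.04391819, -0.02069042, -6.44731821]), np.float64(0.6593125269213811))
0.55 [[186.0, 372.0], [248.0, 367.0]] [[44.0, 275.0], [66.0, 317.0]]
0.6 [[186.0, 376.0], [249.0, 370.0]] [[41.0, 273.0], [62.0, 315.0]]
0.65 [[187.0, 379.0], [250.0, 373.0]] [[38.0, 271.0], [59.0, 313.0]]
0.7 [[188.0, 382.0], [251.0, 376.0]] [[35.0, 268.0], [56.0, 310.0]]
0.6 [[79.0, 227.0], [267.0, 211.0]] [[483.0, 219.0], [546.0, 345.0]]
0.65 [[82.0, 236.0], [270.0, 220.0]] [[474.0, 212.0], [537.0, 339.0]]
0.7 [[85.0, 245.0], [274.0, 229.0]] [[465.0, 204.0], [528.0, 331.0]]
```

```bash
sleep 1
```

```text
(no output)
```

View pics/ft.png

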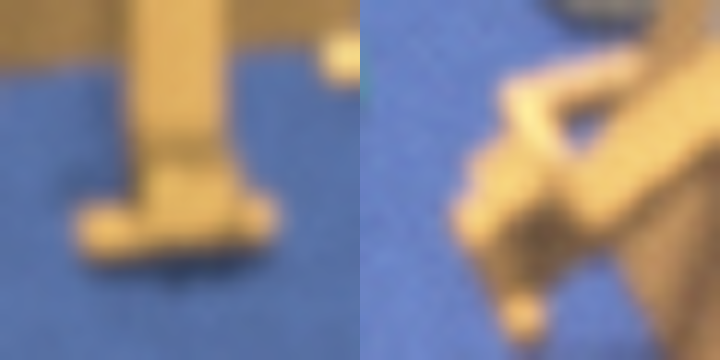

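Leg estimates range from 0.64 to 0.70, which doesn't settle it. There's plenty of time, so I re-pinch more firmly and feel for the stop again.

```bash
python3 - <<'E'
from h import *
pit=np.radians(55)
P,T=tabpose(.66,pit,-1,back=90)
ctrl.move_ptp(P,T)
ctrl.move_l(tabpose(.66,pit,-1,back=0)[0],vel=120,threshold=6);rd('at')
ctrl.gripper_to(10,60);rd('pinch')
for th in [.68,.70,.72,.74,.76,.78]:
    P,T=tabpose(th,pit,-1); hit=ctrl.move_l(P,T,vel=10,threshold=15)
    s=rd(round(th,2),hit)
    if hit or np.linalg.norm(s['force'])>18:break
two('pics/h2.png',(320,105,420,215),(325,185,425,295))
E
```

```text
at 15.72 [ 0.21 -0.05  1.17] [ 0.02 -0.01 -0.  ] 59.7
pinch 16.13 [0.13 0.28 4.02] [ 0.28 -0.17  0.14] 22.9
0.68 False 16.43 [0.03 1.91 4.3 ] [ 0.38 -0.29  0.14] 22.9
0.7 False 16.73 [0.5  2.63 5.27] [ 0.4  -0.45  0.13] 22.9
0.72 False 17.03 [1.59 1.9  5.84] [ 0.35 -0.57  0.14] 23.3
0.74 False 17.33 [4.2  3.51 3.15] [ 0.42 -1.08 -0.08] 23.0
0.76 False 17.63 [ 4.79  2.03 -1.  ] [ 0.33 -1.61  0.07] 23.1
0.78 False 17.93 [ 8.86  0.85 -7.09] [ 0.21 -1.97  0.04] 22.9
```

View pics/h2.png

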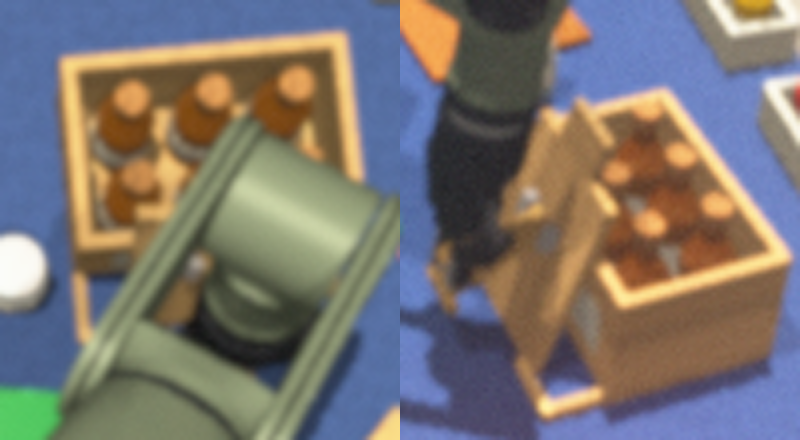

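Firm stop again: the moment climbs to 2 N m by 0.78, against 0.035 N m of hinge friction. Release, withdraw and re-measure the board.

```bash
cat >> h.py <<'E'
def planefit(D,n,P,R,y=(28,60),z=(25,170)):
  pts=[]
  for yy in list(range(-y[1],-y[0],3))+list(range(y[0],y[1],3)):
    for zz in range(z[0],z[1],6):
      u=np.round(pix(n,R@[-5,yy,zz]+P)[0]).astype(int);dd=D[u[1],u[0]]
      if dd>0:pts.append(R.T@(ray(n,u,d=dd)-P))
  pts=np.array(pts);A=np.c_[pts[:,1:],np.ones(len(pts))];s=least_squares(lambda k:A@k-pts[:,0],[0,0,0],loss='soft_l1').x
  return s.round(4)
E
python3 - <<'E'
from h import *
ctrl.gripper_to(60,20);rd('open')
s=sensors.read_state();d=s['eef_rot'][:,2]
ctrl.move_l(s['eef_pos']-d*60,vel=120,threshold=8)
T=gripT(Rzy(BY,0.),1)
s=sensors.read_state();ctrl.move_l(s['eef_pos']+[-60,0,120],vel=250)
ctrl.move_ptp([430,-20,400],T);rd('away')
p,d,q,e=two('pics/h3.png',(320,105,420,215),(325,185,425,295))
for n,D in(('top',d),('side',e)):print(n,planefit(D,n,*board()))
E
sed -e 's/h1.npz/h3.npz/;s/ft.png/ft2.png/' leg.py > leg2.py; python3 leg2.py
```

```text
open 18.48 [-0.58  1.02  0.32] [ 0.01 -0.11  0.02] 60.0
away 20.93 [-0.49 -0.19 -1.01] [ 0.02 -0.04  0.04] 60.0
top [-2.0000e-03  1.0100e-02 -6.6847e+00]
side [-0.0116  0.016  -9.0831]
top folded (array([-0.00983979,  0.06563338, -7.49411302]), np.float64(0.06553937876476697)) now (array([ 3.22240829e-03,  1.07100360e-03, -6.34297833e+00]), np.float64(0.6810710031919294))
side folded (array([-0.08325547,  0.0462398 , -9.17731343]), np.float64(0.046206888680338176)) now (array([ 0.14181499,  0.00939018, -6.9151781 ]), np.float64(0.6893899006365365))
0.55 [[186.0, 372.0], [248.0, 367.0]] [[44.0, 275.0], [66.0, 317.0]]
0.6 [[186.0, 376.0], [249.0, 370.0]] [[41.0, 273.0], [62.0, 315.0]]
0.65 [[187.0, 379.0], [250.0, 373.0]] [[38.0, 271.0], [59.0, 313.0]]
0.7 [[188.0, 382.0], [251.0, 376.0]] [[35.0, 268.0], [56.0, 310.0]]
0.6 [[79.0, 227.0], [267.0, 211.0]] [[483.0, 219.0], [546.0, 345.0]]
0.65 [[82.0, 236.0], [270.0, 220.0]] [[474.0, 212.0], [537.0, 339.0]]
0.7 [[85.0, 245.0], [274.0, 229.0]] [[465.0, 204.0], [528.0, 331.0]]
```

View pics/h3.png

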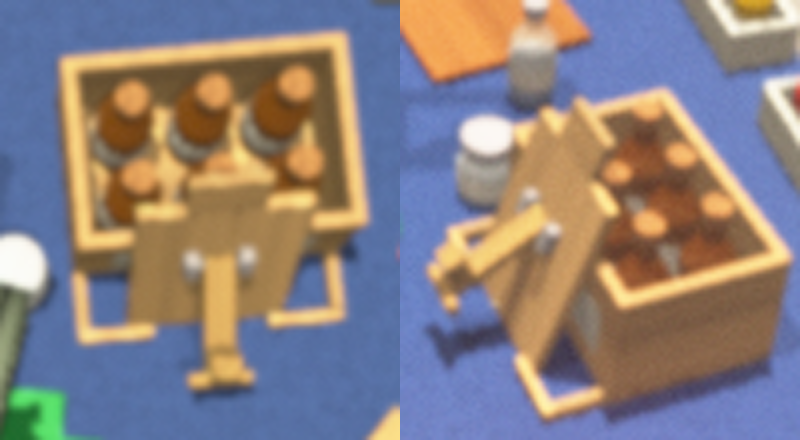

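View pics/ft2.png

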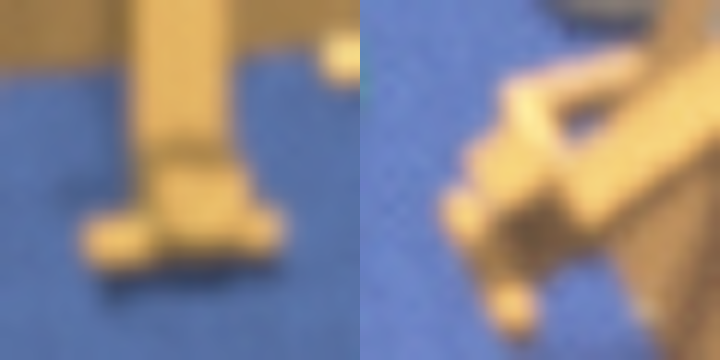

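The leg opened a further ~0.035 and now reads 0.68–0.70, at the stop. Board pose is unchanged within 1 mm. Grasp the flange and lift.

```bash
python3 - <<'E'
from h import *
p,R=board()
ctrl.gripper_to(46,20)
P,T=flange(p,R,1,back=80);ctrl.move_ptp(P,T)
print(ctrl.move_l(flange(p,R,1,back=0)[0],vel=100,threshold=6));rd('at')
two('pics/i0.png',(320,105,420,215),(325,165,425,275))
ctrl.gripper_to(5,70);s=rd('grip')
P=s['eef_pos']
print(ctrl.move_l(P+[0,0,30],vel=60));rd('l')
ctrl.move_l(P+[-25,0,200],vel=180);rd('l')
two('pics/i1.png',(300,85,440,235),(295,105,435,255))
E
```

```text
False
at 23.49 [-0.15 -0.09  0.28] [ 0.02 -0.18  0.03] 46.1
grip 24.01 [0.05 0.17 1.47] [ 0.01  0.14 -0.01] 9.1
False
l 24.67 [ 0.74  0.37 -5.31] [ 0.03 -0.51 -0.01] 9.2
l 25.77 [-0.55 -0.96 -5.21] [ 0.02 -0.51 -0.01] 8.8
```

View pics/i1.png

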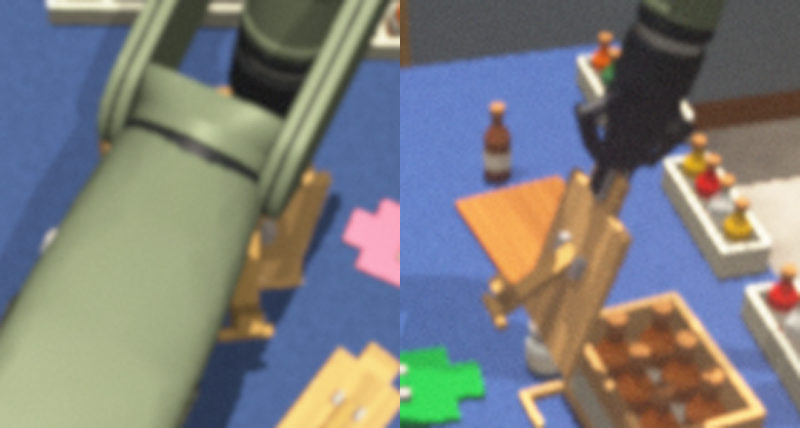

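View pics/i0.png

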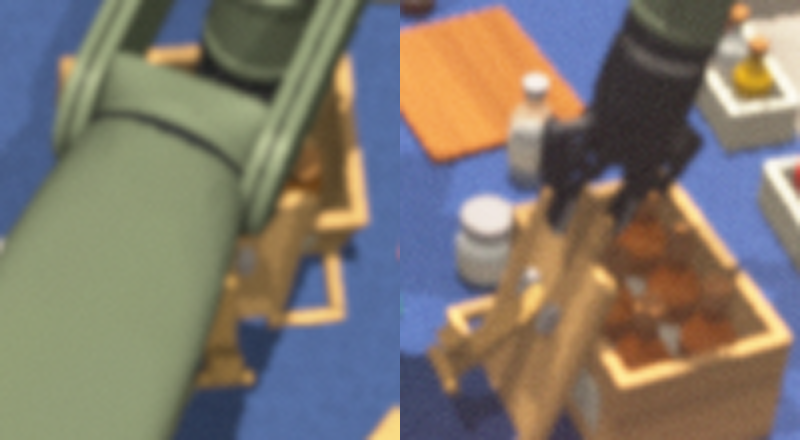

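The board is gripped and lifted, with the leg out. Now carry it over the slab.

```bash
cat >> h.py <<'E'
R2=Rzy(PY,-np.radians(24));P2=PL+Ro.from_euler('z',PY).as_matrix()@[35,0,14]
E
python3 - <<'E'
from h import *
P,T=flange(P2+[0,0,200],R2,1)
s=sensors.read_state();m=(s['eef_pos']+P)/2+[-20,0,20]
Rm=Rzy((BY+PY)/2,np.radians(-3))
ctrl.move_ptp(m,gripT(Rm,1));ctrl.move_ptp(P,T);rd('above')
ctrl.move_l(flange(P2+[0,0,40],R2,1)[0],vel=150);ctrl.hold(.2);rd('near')
p,d,q,e=two('pics/j1.png',(170,90,310,230),(270,100,410,240))
print(planefit(d,'top',P2+[0,0,40],R2,y=(35,60)))
print(planefit(e,'side',P2+[0,0,40],R2,y=(35,60)))
E
```

```text
above 27.59 [-0.24 -0.   -4.67] [-0.12  0.61 -0.02] 9.1
near 29.01 [-1.28  0.13 -4.68] [-0.12  0.68 -0.01] 9.1
[ 0.3702  0.0593 16.404 ]
[-0.0156 -0.0109 -6.0732]
```

View pics/j1.png

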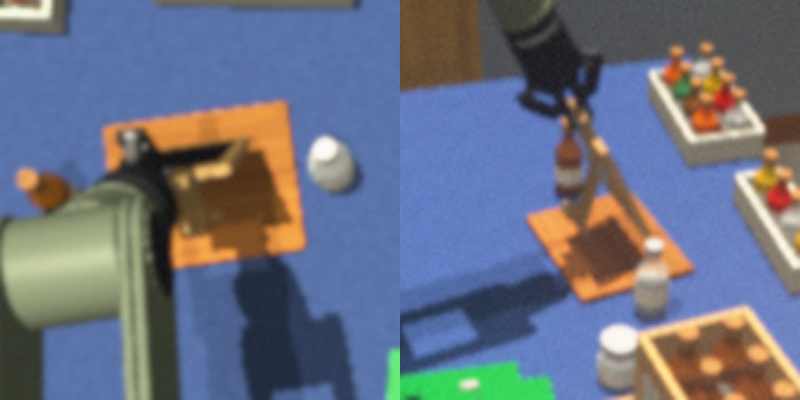

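```bash
cat >> h.py <<'E'
def ovl(n,img,b,f,P,R,th=.7,s=6):
  a=cv2.resize(img[b[1]:b[3],b[0]:b[2]],None,fx=s,fy=s,interpolation=2)[:,:,::-1].copy()
  h=P+R@[-11,0,112];RL=R@Ro.from_euler('y',th).as_matrix()
  W=[np.array([[x,65,0],[x,65,180],[x,30,180],[x,30,218],[x,-30,218],[x,-30,180],[x,-65,180],[x,-65,0],[x,65,0]])@R.T+P for x in(-5,5)]
  W+=[np.array(k)@RL.T+h for k in([[0,-25,-98],[0,25,-98]],[[-6,-12,0],[-6,-12,-98]],[[-6,12,0],[-6,12,-98]])]
  for i,w in enumerate(W):
    cv2.polylines(a,[np.round((pix(n,w)-[b[0],b[1]]+.5)*s).astype(int)],False,[(0,0,255),(255,0,255),(0,255,0),(0,255,0),(0,255,0)][i],1)
  cv2.imwrite(f,a)
E
python3 - <<'E'
from h import *
z=np.load('pics/j1.npz');s=sensors.read_state()
T=s['eef_rot'];R=np.c_[T[:,1],-T[:,0],-T[:,2]]
R=np.c_[T[:,1],np.cross(-T[:,2],T[:,1]),-T[:,2]]
P=s['eef_pos']+T[:,2]*6-R@[0,0,204];print(P,P2)
ovl('top',z['p'],(195,115,275,195),'/tmp/a.png',P,R,s=5);ovl('side',z['q'],(310,125,390,205),'/tmp/b.png',P,R,s=5)
cv2.imwrite('pics/j2.png',np.hstack([cv2.imread('/tmp/a.png'),cv2.imread('/tmp/b.png')]))
E
```

```text
[671.06189395 202.75413169  54.88476508] [670.54567674 202.62105135  14.        ]
```

View pics/j2.png

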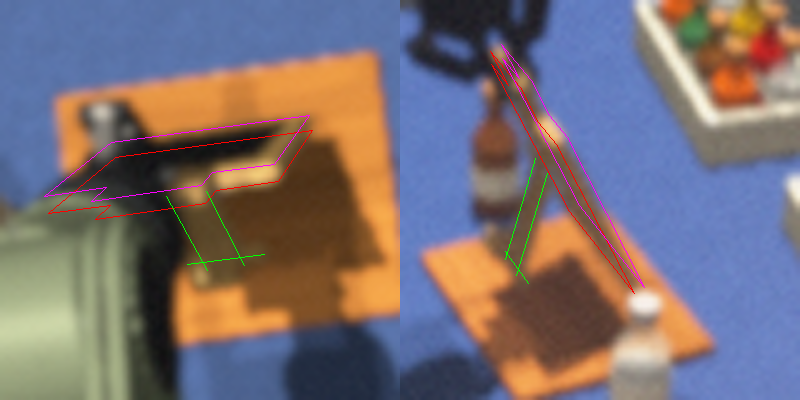

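```bash
python3 - <<'E'
s=open('h.py').read()
s=s.replace("[[-6,12,0],[-6,12,-98]])]","[[-6,12,0],[-6,12,-98]],[[-32,-12,-65],[-32,12,-65],[-32,12,-83],[-32,-12,-83],[-32,-12,-65],[-6,-12,-65]])]").replace("(0,255,0),(0,255,0)][i]","(0,255,0),(0,255,0),(255,0,0)][i]")
open('h.py','w').write(s)
E
python3 - <<'E'
from h import *
z=np.load('pics/j1.npz');s=sensors.read_state()
T=s['eef_rot'];R=np.c_[T[:,1],np.cross(-T[:,2],T[:,1]),-T[:,2]];P=s['eef_pos']+T[:,2]*6-R@[0,0,204]
ovl('top',z['p'],(220,145,260,185),'/tmp/a.png',P,R,s=10);ovl('side',z['q'],(320,145,360,185),'/tmp/b.png',P,R,s=10)
cv2.imwrite('pics/j3.png',np.hstack([cv2.imread('/tmp/a.png'),cv2.imread('/tmp/b.png')]))
E
```

```text
(no output)
```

View pics/j3.png

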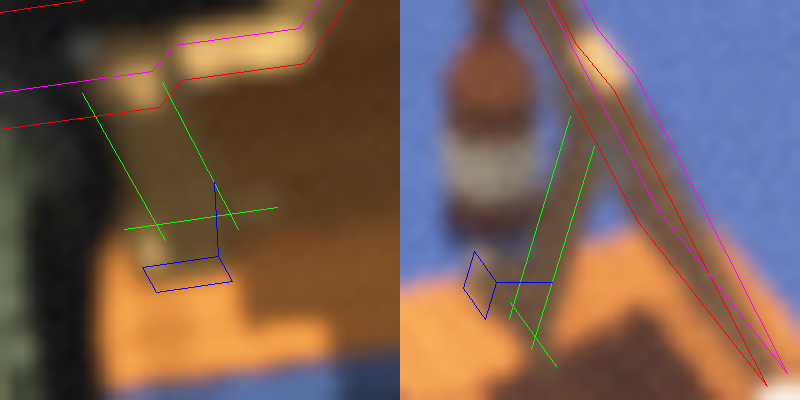

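The model overlay matches the picture in yaw, tilt and leg angle (about 0.70). Lower gently.

```bash
python3 - <<'E'
from h import *
ctrl.move_l(flange(P2+[0,0,8],R2,1)[0],vel=60);ctrl.hold(.3);rd('8')
hit=ctrl.move_l(flange(P2+[0,0,-8],R2,1)[0],vel=8,threshold=2.0)
s=rd('hit',hit);T=s['eef_rot'];R=np.c_[T[:,1],np.cross(-T[:,2],T[:,1]),-T[:,2]];P=s['eef_pos']+T[:,2]*6-R@[0,0,204];print(P,P2)
ctrl.hold(.3);rd('held')
two('pics/k1.png',(170,90,310,230),(310,120,390,200))
E
```

```text
8 30.09 [ 0.22 -0.8  -4.63] [-0.13  0.68 -0.01] 8.8
hit True 31.12 [0.71 0.64 3.82] [ 0.02 -0.12  0.01] 8.9
[671.1066147  202.65870194  15.15055228] [670.54567674 202.62105135  14.        ]
held 31.43 [0.48 0.09 6.55] [-0.02 -0.26 -0.06] 9.1
```

View pics/k1.png

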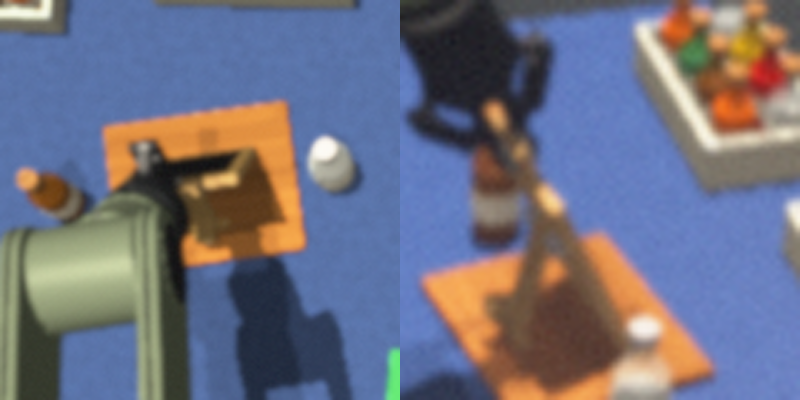

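```bash
python3 - <<'E'
from h import *
s=sensors.read_state()
P=s['eef_pos']
for i in range(3):
    P=P+[0,0,.3];ctrl.move_l(P,vel=5);ctrl.hold(.1);s=rd('up')
    if s['force'][2]<1:break
ctrl.gripper_to(13,20);ctrl.hold(.2);rd('open13')
two('pics/k2.png',(170,90,310,230),(310,120,390,200))
E
```

```text
up 32.77 [3.28 0.21 3.54] [ 0.17 -0.79 -0.01] 8.9
up 33.12 [2.31 0.7  4.14] [ 0.14 -0.56 -0.04] 8.9
up 33.48 [ 2.08 -0.01  1.87] [ 0.07 -0.39 -0.03] 9.1
open13 33.89 [0.85 0.36 0.47] [ 0.02  0.19 -0.04] 12.9
```

View pics/k2.png

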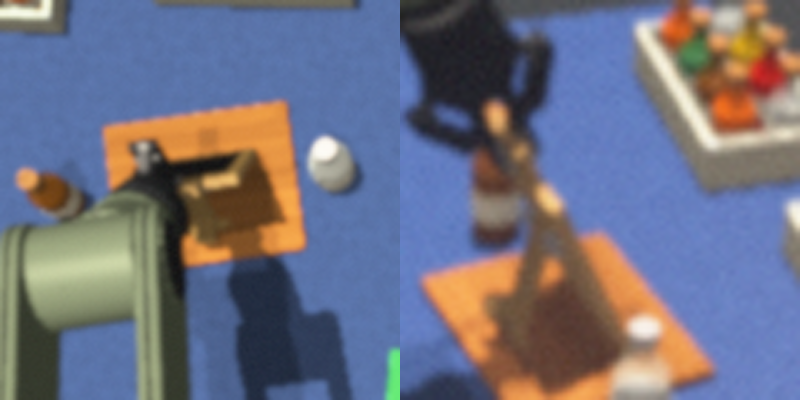

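It stands, with the load off the gripper. Open wider, withdraw along the flange and check.

```bash
python3 - <<'E'
from h import *
ctrl.gripper_to(40,20);rd('open')
s=sensors.read_state();d=s['eef_rot'][:,2]
print(ctrl.move_l(s['eef_pos']-d*70,vel=80,threshold=5));rd('back')
s=sensors.read_state();ctrl.move_l(s['eef_pos']+[-40,0,80],vel=200)
ctrl.move_ptp([380,-100,400],gripT(Rzy(0,0.),1));rd('away')
p,d,q,e=two('pics/m1.png',(170,90,310,230),(300,110,400,210))
for n,D in(('top',d),('side',e)):print(planefit(D,n,P2,R2,y=(35,60)))
for n,i,b,f in(('top',p,(195,115,275,195),'/tmp/a.png'),('side',q,(310,125,390,205),'/tmp/b.png')):ovl(n,i,b,f,P2,R2,s=5)
cv2.imwrite('pics/m2.png',np.hstack([cv2.imread('/tmp/a.png'),cv2.imread('/tmp/b.png')]))
E
```

```text
open 34.37 [ 0.88 -0.2   0.12] [ 0.    0.17 -0.  ] 40.0
False
back 35.39 [-0.53  0.01  0.14] [-0.05  0.15 -0.03] 39.8
away 37.21 [ 0.75  0.43 -0.41] [ 0.07  0.01 -0.03] 39.9
[ 5.5000e-03 -2.6000e-03  3.9664e+00]
[-8.200e-03  4.400e-03 -7.746e+00]
```

View pics/m1.png

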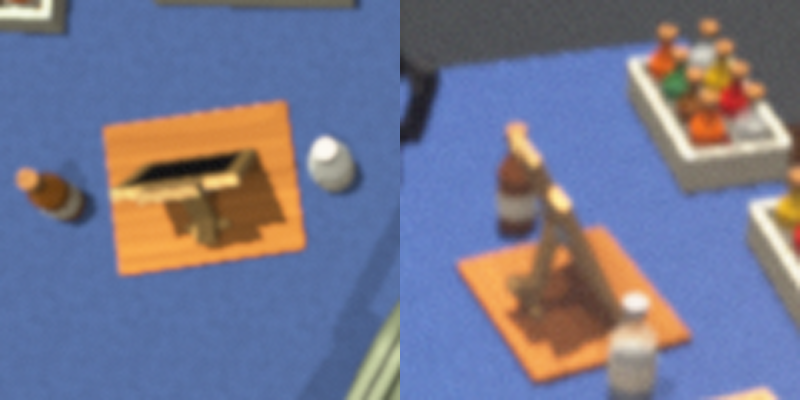

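View pics/m2.png

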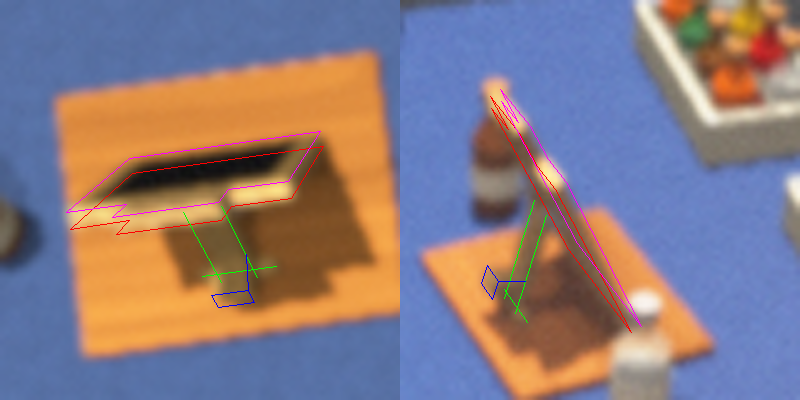

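```bash
python3 - <<'E'
from h import *
z=np.load('pics/m1.npz');t0=cv2.imread('pics/top0.png')[:,:,::-1];s0=cv2.imread('pics/side0.png')[:,:,::-1]
for nm,b in(('a',(174,145,204,172)),('b',(276,135,298,162)),('jar',(312,162,336,186))):
  r,_=cv2.phaseCorrelate(*[cv2.cvtColor(np.ascontiguousarray(i[b[1]:b[3],b[0]:b[2]]),7).astype(np.float32) for i in(t0,z['p'])]);print(nm,np.round(r,2),_ and round(_,2))
p,_=optics.grab_frame('side');cv2.imwrite('pics/fin.png',p[:,:,::-1]);rd()
E
```

```text
a [0.04 0.54] 1.01
b [-0.06  0.65] 0.96
jar [-0.09  0.15] 0.9
37.36 [0.03 0.15 0.79] [-0.    0.    0.02] 40.0
```

View pics/fin.png

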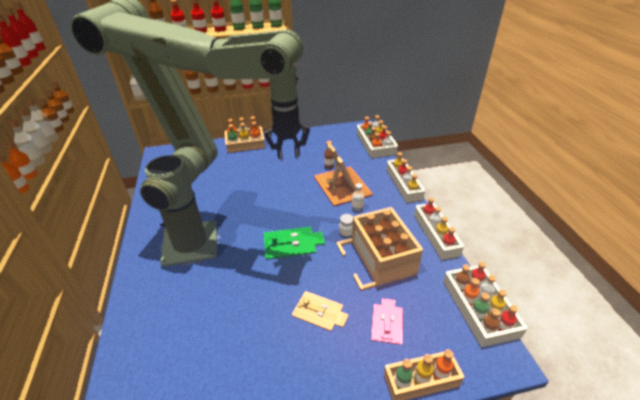

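The board stands on the slab at pixel (342,177). Both bottles and the jar are upright in place, and the gripper is clear.

```bash
python3 - <<'E'
from h import *
print(ctrl.finish_job())
E
```

```text
the job is handed in; nothing more can be done
None
```

The board is standing on the slab on its bottom edge and open leg, face to the customers, and I handed the job in at about 37.4 s.

- **Leg:** I pinched the tab and swung the leg out. My first estimates disagreed (0.64 to 0.70), so I re-pinched harder until the stop resisted firmly (about 2 N m). It then read 0.68 to 0.70 by depth and by the foot's pixels.
- **Carry and placing:** I gripped the flange, lifted the board over the strips, set it down to light contact, backed the load off and let go. It came down about 35 mm towards the customers' side of the slab's centre, so that the bottom edge and foot together sit roughly centred.
- **Last checks:**
  - The side view's depth gives a lean within 0.01 rad of 24 deg and a yaw within 0.01 rad of the slab's.
  - The board's position is within about 5 mm of the plan.
  - The top view's depth disagreed in offset (about 9 mm), but from above that fit looks at the hidden back, so I didn't rely on it.
- **Bystanders:** The jar shows no shift. The two bottles each show an apparent shift of about half a pixel (roughly 1.5 to 2 mm) in the top view. It is nearly the same for both and the robot never touched them, so I take it as lighting, but I didn't check that further.

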